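# Hang the washed gel lifter on the drying rack

### The job

Take the blue gel lifter out of the draining block and hang it by the eye in its handle on the free peg of the drying rack, so that it hangs straight down from the peg by itself. Leave the other lifters, the beaker and the amber bottle where they are.

Things in the scene. Friction and masses are not known exactly. Their poses are not given: they have to be found in the camera images.
- blue_lifter: Blue flat rigid plastic paddle, 170 mm tall, 8 mm thick, upright in a slot (leans up to 5 degrees). Origin: centre of its bottom edge; z up along it, x normal to the plate (eye's axis), y across. Blade 64 mm wide (z 0 to 70), neck 30, eye frame 50 wide with an eye 30 wide (z 110 to 138, upper 13 mm narrowing like a roof), then a solid grip tab 50 wide (z 138 to 170), to pinch across its 8 mm.
- blue_lifter_eye (a point): Centre of the blue lifter's eye, 124 mm above its bottom edge, 46 mm below its top edge.
- block: White slotted draining block, 202 x 88 x 60 mm, fixed. Origin: centre of its underside. Three slots at x = -75, 0, +75 mm, each 12 mm wide (x), 72 mm long (y), floor 6 mm above the bench; a lifter stands in each (colours in any order), plate normal along the block's x, its top 176 mm above the bench.
- rack: Open steel drying rack, fixed: posts at y = -125 and +125 mm, 200 mm tall, feet from x = -130 to +70 mm, round crossbar (14 mm) along y, axis 200 mm above the bench. Pegs at y = +65 mm (free) and -65 mm (taken by the green lifter) stand out towards -x, rising 15 degrees. Nothing rises above the pegs. Origin: on the bench below the crossbar's middle.
- free_peg: The free peg: straight round steel bar, 10 mm in diameter, 80 mm long from the crossbar's axis to its tip, with a black collar 18 mm in diameter at its root (4 to 14 mm). Origin: on the crossbar's axis, 200 mm above the bench. z runs along the peg to its tip (towards the rack's -x, 15 degrees above level), y is level.
- free_peg_tip (a point): Tip of the free peg, 221 mm above the bench.
- orange_lifter: Flat orange plastic gel lifter, the same shape and size as the blue one, in another slot of the block; leave it alone. Origin and axes as for the blue one.
- red_lifter: Flat red plastic gel lifter, the same shape and size as the blue one, in another slot of the block; leave it alone. Origin and axes as for the blue one.
- green_lifter: Flat green plastic gel lifter, the same shape and size as the blue one, hanging on the rack's other peg, 130 mm beside the free one; leave it alone. Origin and axes as for the blue one.
- beaker: Clear glass beaker, 68 mm in diameter, 85 mm tall, on the bench. Origin: centre of its underside.
- reagent: Amber bottle with blue cap, 70 mm in diameter, 150 mm tall, on the bench. Origin: centre of its underside.

How it is judged:
On the way:
1. the blue lifter is lifted clear out of its slot (height (world z) of blue_lifter above 0.062 m), for 0.1 s.
At the end, for the whole second after the job is handed in: The free peg is through the blue lifter's eye (eye centre 10 to 78 mm along it, within 13 mm sideways, at most 16 mm below and 4 mm above its axis); it rests on the peg, still, within 0.35 rad of plumb, plate normal within 0.7 rad of the peg. Other lifters, beaker and bottle not moved over 30 mm (z of blue_lifter_eye in the frame of free_peg between 0.01 and 0.078 m and y of blue_lifter_eye in the frame of free_peg between -0.013 and 0.013 m and x of blue_lifter_eye in the frame of free_peg between -0.016 and 0.004 m and angle between the x axis of blue_lifter and the z axis of free_peg, either way round below 0.7 rad and angle between blue_lifter's own z axis and vertical below 0.35 rad and contact force between blue_lifter and free_peg above 0.2 N and linear speed of blue_lifter below 0.1 m/s and angular speed of blue_lifter below 1 rad/s); the robot touches nothing.
It fails at once if another lifter is moved by more than 30 mm (distance of any of orange_lifter, red_lifter, green_lifter from where it was at the start of the episode above 0.03 m).
It fails at once if the beaker or the amber bottle is moved by more than 30 mm (distance of any of beaker, reagent from where it was at the start of the episode above 0.03 m).
It also fails if it takes over 38 s, if anything falls off the work surface, if the arm or the gripper's body presses on something with over 40 N, if the wrist force passes 120 N, or if a joint passes its speed limit or range.

### The arm

A 6-joint arm with a two-finger parallel gripper is mounted at the origin on the work surface. World frame = base frame: x ahead of the robot, y to its left, z up, the work surface at z = 0. Lengths are in m, angles in rad, forces in N, time in s.
With the tool pointing down it reaches from about 0.3 to 0.875 m from the base axis. Payload 6.4 kg.
Tool frame: the origin (TCP) lies midway between the tips of the shut fingers; the grasp point (between the pads) lies 19 mm behind it; z points along the fingers, y is the line along which they close (so a half turn about z gives the same grasp; the last joint's range is limited). The gripper opens to 85 mm and grips with 20 to 120 N. Pads are 22 mm wide; open, the fingers measure 114 mm over their backs; the gripper's body (76 mm by 85 mm) begins 54 mm behind the grasp point. The pads swing forward as they close: fully open they stand 13 mm farther back than shut.
Start: joints at [0.985, 0.181, 1.607, -0, 1.354, -0.206], TCP at [0.213, 0.534, 0.231] pointing down, gripper open.
Joint ranges: [-2.99, 2.99], [-0.89, 2.07], [0.3, 2.58], [-1.14, 4.28], [0, 2.63], [-3.12, 3.12]. Speed limits (rad/s): [2.57, 2.57, 3.01, 3.14, 3.14, 3.14].

### API

Orientations are given as a unit quaternion [w, x, y, z].
In Python, from bench import get_obs, camera, hand_in gives the robot as it stands.
- The arm moves only by the tool carry_out, never from a script. Its argument "plan" is a list that holds one entry, the list of rows, each a list of 7 numbers: the shift along the world's x, y, z in m, then the turn, a rotation vector about the world's x, y, z in rad, then the opening, from 0 (shut) to 1 (fully open). In form: [[[x, y, z, rx, ry, rz, hand], ...]]. A call has exactly 5 rows; each row is the pose to reach, as a shift and turn from the pose commanded when the call began; what a row does not reach only later rows make up. A row lasts 1/12 s, in which the tool goes at most 41.7 mm and 7.16 degrees, less where a joint would pass 70% of its speed; a pose out of reach is approached as far as the arm can. A call with a gripper value outside its range is refused whole. The fingers move at their own pace and stop on an object; the grip force is fixed at half the most. Time passes only in rows, so rows that repeat a pose let the fingers close, or fill a call up. It gives the time, the measured TCP pose, the force, the opening and the grip force at its end, in the units of the state.
- get_obs(): the state, without advancing time (a new reading comes with each control period).
- camera(name): name is "scene" or "top" or "wrist"; returns a dict with "pixels" (400x640x3 uint8, red, green, blue), "z_map" (400x640 float32, m along the optical axis (not along the pixel's ray), 0 where there is no reading), "camera_matrix" (3x3 intrinsics, pixels), "k1" (the pictures are not rectified: a ray, as slopes to the right and down, at radius r is drawn at 1 + k1 r^2 times it, then the intrinsics apply), "cam_to_world" (4x4, takes a point from camera to world coordinates). Camera axes: x right, y up, looking along -z (the intrinsics and any distortion apply to the point x, -y, -z); pixel columns grow to the right and rows downward; lengths in m; the calibration is good to about 2 mm. A picture is of the moment at which its call begins.
- hand_in(): hands the job in; it is judged then, once.
The state is a dict: "time_s": time; "q": joint angles; "dq": joint speeds; "joint_efforts": joint torques, N m; "eef_pos": TCP position; "eef_rot": TCP orientation; "wrist_force": force on the tool from outside, world axes, zero at the start; "torque": the same for the moment, N m; "opening": opening from 0.0 (shut) to 1.0 (fully open); "grasp_force": force on a finger pad.
Only numpy, scipy, OpenCV 4.12 (cv2) and the standard library are available. Lean on these libraries where they do the work, as an engineer would, in place of code of your own. Each camera call takes 0.05 s, during which the arm holds its last target. There are 200 camera calls.

## Working session

There is one attempt and no reset: what is moved stays moved. The work goes in short steps, Python scripts to look and compute and a tool call to move; the robot and the scene stay as the last step left them, time stands still between calls to the robot, and variables do not carry over. Pictures are saved under pics/ and viewed, at most 10 in all, crops included, and the job is handed in when it is done.

Besides the shell and the picture viewer there is one more tool, called after ">>>" by a JSON object that holds its "method" and its "body". carry_out: Moves the arm, as the interface text tells. Its arguments: {"type":"object","properties":{"plan":{"type":"array","items":{"type":"array","items":{"type":"array","items":{"type":"number"}}}}},"required":["plan"]}

```bash
mkdir -p pics; cat > h.py <<'E'
import numpy as np, cv2
from bench import get_obs, camera, hand_in
def cloud(c):
    h,w=c["z_map"].shape; K=c["camera_matrix"]
    uv=np.stack(np.meshgrid(np.arange(w),np.arange(h)),-1).reshape(-1,1,2).astype(np.float32)
    n=cv2.undistortPoints(uv,K,np.array([c["k1"],0,0,0,0.])).reshape(h,w,2)
    z=c["z_map"]; P=np.stack([n[...,0]*z,-n[...,1]*z,-z,np.ones_like(z)],-1)@c["cam_to_world"].T
    P=P[...,:3]; P[z==0]=np.nan
    return P
def ray(c,u,v):
    n=cv2.undistortPoints(np.array([[[u,v]]],np.float64),c["camera_matrix"],np.array([c["k1"],0,0,0,0.])).ravel()
    T=c["cam_to_world"]; d=T[:3,:3]@[n[0],-n[1],-1]; return T[:3,3],d
def save(n,c): cv2.imwrite(f"pics/{n}.png",c["pixels"][...,::-1])
E
python3 - <<'E'
from h import *
for n in("scene","top"):
    c=camera(n); save(n,c); print(n,c["cam_to_world"].round(3).tolist(),c["k1"]); np.savez(n,**c)
o=get_obs(); print(o["time_s"],o["eef_pos"],o["eef_rot"],o["opening"])
E
```

```text
scene [[0.418, -0.663, 0.62, 1.158], [0.908, 0.319, -0.271, -0.263], [-0.018, 0.677, 0.736, 0.872], [0.0, 0.0, 0.0, 1.0]] -0.051360572659953065
top [[-0.006, 0.995, -0.098, 0.42], [-1.0, -0.005, 0.007, 0.001], [0.007, 0.098, 0.995, 1.346], [0.0, 0.0, 0.0, 1.0]] -0.0966609582421637
0.1 [0.21287492 0.53361038 0.23046778] [-3.01435638e-04  1.88762694e-01  9.82022414e-01 -7.30491625e-04] 0.9992767896802379
```

View pics/scene.png

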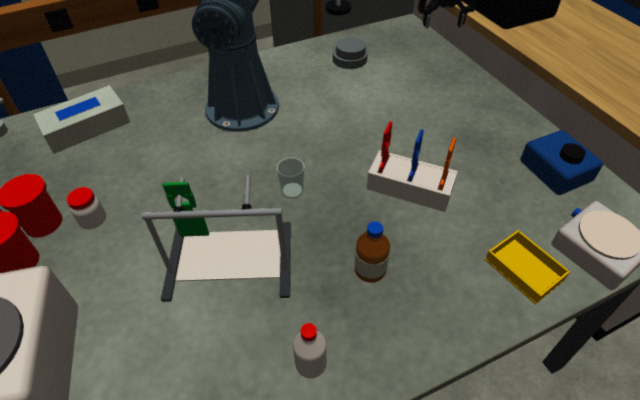

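View pics/top.png

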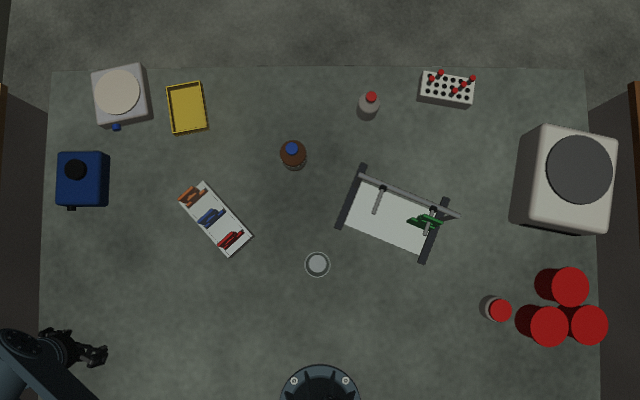

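The scene view shows blue in the middle slot at (417,155), and the free peg at (247,190). In the top view the blue lifter is at (210,216) and the free peg runs from (383,188) to its tip at (377,213). The beaker is at (317,264) and the bottle at (293,155).

```bash
python3 - <<'E'
from h import *
S=dict(np.load("scene.npz"));T=dict(np.load("top.npz"))
for n,c in(("scene",S),("top",T)):
    P=cloud(c); hsv=cv2.cvtColor(c["pixels"],cv2.COLOR_RGB2HSV)
    box=(P[...,0]>.3)&(P[...,0]<.65)&(P[...,1]>.1)&(P[...,1]<.5)&(P[...,2]>.065)
    for k,(a,b) in dict(blue=(100,130),orange=(7,20),red=(0,5)).items():
        m=box&(hsv[...,0]>=a)&(hsv[...,0]<=b)&(hsv[...,1]>120)
        p=P[m]; 
        if len(p)<5: print(n,k,len(p));continue
        hi=p[p[:,2]>.14]; cen=p.mean(0);u,s,vt=np.linalg.svd(p-cen)
        print(n,k,len(p),"mean",cen.round(3),"z",np.percentile(p[:,2],[2,98]).round(3),"normal",vt[2].round(3),"top",hi.mean(0).round(3) if len(hi) else None, "topspan",(np.ptp(hi@vt[2])).round(3) if len(hi) else 0)
        e=p[p[:,2]>.168]
        if len(e)>3:
            ec=e.mean(0); d=np.linalg.svd((e-ec)[:,:2])[2][0]; t=(e-ec)[:,:2]@d; print("   edge",len(e),ec.round(4),d.round(3),"span",t.min().round(3),t.max().round(3), "mid",(ec[:2]+d*(t.min()+t.max())/2).round(4))
    # rack region
    m=(P[...,2]>.19)&(P[...,2]<.24)&(P[...,0]>.3)&(P[...,0]<.7)&(P[...,1]>-.4)&(P[...,1]<.03)
    p=P[m]; print(n,"rack high",len(p),p.min(0).round(3),p.max(0).round(3))
    np.save(n+"_P",P)
def pt(c,P,u,v): return P[v-1:v+2,u-1:u+2].reshape(-1,3).round(3).tolist()
Pt=np.load("top_P.npy");Ps=np.load("scene_P.npy")
for u,v in[(383,188),(381,195),(379,203),(378,209),(377,212),(377,214),(365,180),(458,214)]: print("top",u,v,Pt[v,u].round(3))
for u,v in[(247,178),(247,190),(248,205),(150,215),(280,212)]: print("sc",u,v,Ps[v,u].round(3))
for n,c in(("scene",S),("top",T)):
    x,y=((205,165),(330,160))[n=="top"]
    w,h=((100,75))if n=="scene" else(140,105)
    im=cv2.resize(c["pixels"][y:y+h,x:x+w,::-1],(800,600),interpolation=cv2.INTER_CUBIC); cv2.imwrite(f"pics/{n}_rack.png",im)
E
```

```text
scene blue 208 mean [0.512 0.274 0.132] z [0.068 0.177] normal [0.76  0.65  0.009] top [0.511 0.274 0.166] topspan 0.008
   edge 54 [0.5077 0.2769 0.1749] [ 0.683 -0.731] span -0.025 0.023 mid [0.507  0.2777]
scene orange 204 mean [0.571 0.319 0.133] z [0.068 0.177] normal [0.777 0.63  0.004] top [0.569 0.322 0.167] topspan 0.01
   edge 64 [0.5651 0.3254 0.1746] [ 0.664 -0.747] span -0.027 0.023 mid [0.5635 0.3272]
scene red 246 mean [0.453 0.226 0.129] z [0.068 0.178] normal [-0.764 -0.645 -0.005] top [0.453 0.226 0.164] topspan 0.008
   edge 51 [0.4505 0.2281 0.1756] [ 0.663 -0.749] span -0.025 0.023 mid [0.4497 0.2291]
scene rack high 1733 [ 0.451 -0.338  0.19 ] [ 0.606 -0.091  0.24 ]
top blue 80 mean [0.505 0.278 0.133] z [0.07  0.178] normal [0.741 0.672 0.003] top [0.505 0.278 0.176] topspan 0.005
   edge 39 [0.5053 0.2778 0.1755] [-0.673  0.74 ] span -0.023 0.022 mid [0.5054 0.2776]
top orange 151 mean [0.559 0.326 0.135] z [0.07  0.179] normal [-0.719  0.694 -0.028] top [0.559 0.327 0.171] topspan 0.049
   edge 66 [0.5593 0.3261 0.1745] [0.639 0.769] span -0.152 0.008 mid [0.5134 0.2709]
top red 168 mean [0.449 0.226 0.131] z [0.068 0.178] normal [-0.74  -0.673  0.022] top [0.45  0.226 0.169] topspan 0.008
   edge 63 [0.449  0.2287 0.1742] [-0.671  0.741] span -0.024 0.023 mid [0.4493 0.2284]
top rack high 953 [ 0.454 -0.336  0.19 ] [ 0.606 -0.094  0.24 ]
top 383 188 [ 0.567 -0.153  0.209]
top 381 195 [ 0.55  -0.148  0.207]
top 379 203 [ 0.551 -0.169  0.003]
top 378 209 [ 0.534 -0.166  0.003]
top 377 212 [ 0.526 -0.163  0.004]
top 377 214 [ 0.52  -0.163  0.003]
top 365 180 [ 0.617 -0.131 -0.005]
top 458 214 [ 0.504 -0.332  0.207]
sc 247 178 [ 0.512 -0.128  0.223]
sc 247 190 [ 0.537 -0.138  0.218]
sc 248 205 [ 0.569 -0.148  0.212]
sc 150 215 [ 0.506 -0.322  0.205]
sc 280 212 [ 0.606 -0.098  0.206]
```

View pics/top_rack.png

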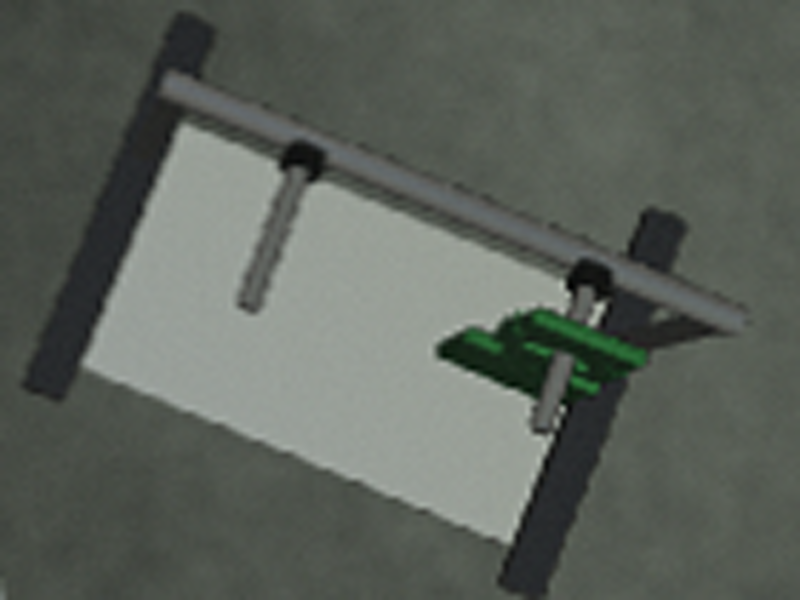

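View pics/scene_rack.png

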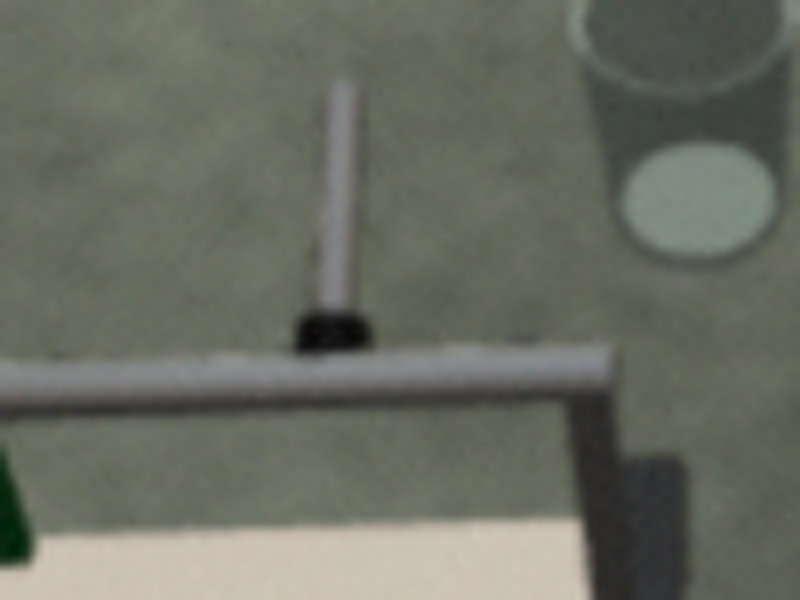

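The crops show the free peg well. In the top crop its tip is at (249,308) and its collar at (301,160). In the scene crop the tip is at (341,83) and the collar at (334,330). I'll triangulate both points.

```bash
cat >> h.py <<'E'
def tri(*r):
    A=np.zeros((3,3));b=np.zeros(3)
    for o,d in r:
        d=d/np.linalg.norm(d);M=np.eye(3)-np.outer(d,d);A+=M;b+=M@o
    p=np.linalg.solve(A,b); return p,[np.linalg.norm(np.cross(p-o,d/np.linalg.norm(d))) for o,d in r]
E
python3 - <<'E'
from h import *
S=dict(np.load("scene.npz"));T=dict(np.load("top.npz"))
Pt=np.load("top_P.npy");Ps=np.load("scene_P.npy")
fs=lambda x,y:ray(S,(x+.5)/8-.5+205,(y+.5)/8-.5+165)
ft=lambda x,y:ray(T,(x+.5)/(40/7)-.5+330,(y+.5)/(40/7)-.5+160)
tip,e=tri(fs(341,83),ft(249,308));print("tip",tip.round(4),np.round(e,4))
for s in[((334,316),(297,178)),((334,330),(301,160))]:
    p,e=tri(fs(*s[0]),ft(*s[1]));print("root",p.round(4),np.round(e,4),"yaw",np.degrees(np.arctan2(*(tip-p)[1::-1])))
# crossbar direction, both clouds
for n,P in(("s",Ps),("t",Pt)):
    m=(P[...,2]>.195)&(P[...,2]<.21)&(P[...,0]>.49)&(P[...,0]<.62)&(P[...,1]>-.35)&(P[...,1]<-.08)
    p=P[m].astype(np.float32); l=cv2.fitLine(p[:,:2],cv2.DIST_HUBER,0,.01,.01).ravel(); d=l[:2]*np.sign(l[1]); t=(p[:,:2]-l[2:])@d
    off=np.abs((p[:,:2]-l[2:])@[-d[1],d[0]])<.008; t=t[off]
    print(n,"bar dir",np.degrees(np.arctan2(d[1],d[0])).round(2),"ends",(l[2:]+d*t.min()).round(3),(l[2:]+d*t.max()).round(3), "mid",(l[2:]+d*(t.min()+t.max())/2).round(3))
# peg points from cloud
for n,P in(("s",Ps),("t",Pt)):
    m=(P[...,2]>.2)&(np.hypot(*(np.moveaxis(P[...,:2],-1,0)-np.array([.54,-.14])[:,None,None]))<.035)
    p=P[m]; print(n,"peg pts",len(p)); l=cv2.fitLine(p.astype(np.float32),cv2.DIST_HUBER,0,.01,.01).ravel(); print(l.round(3),np.degrees(np.arctan2(l[1],l[0])))
# blue bands
hs=cv2.cvtColor(S["pixels"],cv2.COLOR_RGB2HSV)
m=(hs[...,0]>=100)&(hs[...,0]<=130)&(hs[...,1]>120)&(abs(Ps[...,0]-.51)<.05)&(abs(Ps[...,1]-.275)<.05)
p=Ps[m];tx=np.array([.663,-.749])
for a in(.07,.09,.115,.145,.16):
    q=p[(p[:,2]>a)&(p[:,2]<a+.02)]; t=q[:,:2]@tx; n=q[:,:2]@[.749,.663]; print(a,len(q),"t",np.percentile(t,[2,98]).round(4),"n",np.median(n).round(4))
for n,u,v in(("beaker",317,264),("bottle",293,150)): print(n,Pt[v,u].round(3))
E
```

```text
tip [ 0.5051 -0.1262  0.2248] [0.0005 0.0005]
root [ 0.5605 -0.1493  0.2067] [0.0004 0.0004] yaw 157.38474855660309
root [ 0.5676 -0.151   0.2098] [0.0001 0.0001] yaw 158.37340958764398
s bar dir 67.21 ends [ 0.501 -0.337] [ 0.604 -0.094] mid [ 0.553 -0.216]
t bar dir 67.04 ends [ 0.498 -0.334] [ 0.6   -0.095] mid [ 0.549 -0.215]
s peg pts 185
[ 0.905 -0.371 -0.21   0.544 -0.141  0.215] -22.296686
t peg pts 135
[ 0.904 -0.366 -0.219  0.551 -0.143  0.212] -22.03822
0.07 35 t [0.0956 0.1579] n 0.5652
0.09 18 t [0.1051 0.1479] n 0.566
0.115 32 t [0.1081 0.1529] n 0.565
0.145 34 t [0.1121 0.1516] n 0.5661
0.16 67 t [0.1064 0.1512] n 0.5642
beaker [0.383 0.005 0.002]
bottle [0.672 0.064 0.148]
```

>>> {"method": "carry_out", "body": {"plan": [[[0.029, -0.026, 0.01, 0, 0, -0.05, 0.45], [0.058, -0.051, 0.02, 0, 0, -0.1, 0.45], [0.088, -0.077, 0.03, 0, 0, -0.15, 0.45], [0.117, -0.103, 0.03, 0, 0, -0.2, 0.45], [0.147, -0.128, 0.03, 0, 0, -0.25, 0.45]]]}}

```text
time_s: 0.52
eef_pos: [0.3612, 0.4049, 0.2619]
eef_rot: [0.0, 0.311, 0.951, 0.0]
wrist_force: [0.8, 0.7, 0.2]
opening: 0.452
grasp_force: 0.0
```

>>> {"method": "carry_out", "body": {"plan": [[[0.029, -0.026, 0, 0, 0, -0.05, 0.45], [0.058, -0.051, 0, 0, 0, -0.1, 0.45], [0.088, -0.077, 0, 0, 0, -0.15, 0.45], [0.117, -0.103, 0, 0, 0, -0.2, 0.45], [0.146, -0.128, 0, 0, 0, -0.225, 0.45]]]}}

```text
time_s: 0.93
eef_pos: [0.5071, 0.2763, 0.2609]
eef_rot: [-0.0, 0.416, 0.909, -0.0]
wrist_force: [-0.4, 1.0, -0.0]
opening: 0.451
grasp_force: 0.0
```

```bash
python3 - <<'E'
from h import *
from scipy.spatial.transform import Rotation as R
c=camera("wrist"); save("wrist1",c); np.savez("wrist1",**c); P=cloud(c)
o=get_obs(); r=R.from_quat(np.roll(o["eef_rot"],-1)).as_matrix(); print(o["time_s"],o["eef_pos"].round(4),"ydir",np.degrees(np.arctan2(r[1,1],r[0,1])),r[:,2].round(3),o["opening"])
hs=cv2.cvtColor(c["pixels"],cv2.COLOR_RGB2HSV)
m=(hs[...,0]>=100)&(hs[...,0]<=130)&(hs[...,1]>120)&(P[...,2]>.165)&(P[...,2]<.19)&(abs(P[...,0]-.506)<.05)&(abs(P[...,1]-.277)<.05)
p=P[m];q=p[:,:2].astype(np.float32)
print(len(p),p.mean(0).round(4),np.median(p[:,2]));print(cv2.minAreaRect(q*1000))
E
```

```text
0.9833 [0.5122 0.2715 0.2608] ydir 40.58106524414315 [ 0.003 -0.003 -1.   ] 0.44843261313545096
703 [0.5034 0.2803 0.1758] 0.17600648092648863
((504.72650146484375, 278.9577941894531), (7.187560558319092, 49.374698638916016), 41.924739837646484)
```

View pics/wrist1.png

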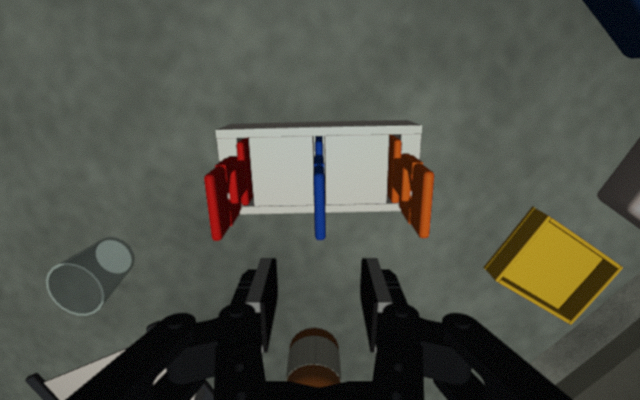

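The wrist view shows the blue tab centred between the fingers at (320,200), with the neighbours well clear on both sides. I'll descend and close.

>>> {"method": "carry_out", "body": {"plan": [[[0, 0, -0.025, 0, 0, 0.01, 0.45], [0, 0, -0.055, 0, 0, 0.01, 0.45], [0, 0, -0.085, 0, 0, 0.01, 0.45], [0, 0, -0.105, 0, 0, 0.01, 0.45], [0, 0, -0.113, 0, 0, 0.01, 0.45]]]}}

```text
time_s: 1.4
eef_pos: [0.5035, 0.2772, 0.1441]
eef_rot: [-0.003, 0.41, 0.912, -0.002]
wrist_force: [-0.2, -0.1, -0.5]
opening: 0.447
grasp_force: 0.0
```

>>> {"method": "carry_out", "body": {"plan": [[[0, 0, 0, 0, 0, 0, 0.3], [0, 0, 0, 0, 0, 0, 0], [0, 0, 0, 0, 0, 0, 0], [0, 0, 0, 0, 0, 0, 0], [0, 0, 0, 0, 0, 0, 0]]]}}

```text
time_s: 1.82
eef_pos: [0.507, 0.2784, 0.1498]
eef_rot: [0.001, 0.41, 0.912, 0.001]
wrist_force: [0.4, 0.3, 0.6]
opening: 0.083
grasp_force: 60.8
```

>>> {"method": "carry_out", "body": {"plan": [[[0, 0, 0, 0, 0, 0, 0], [0, 0, 0, 0, 0, 0, 0], [0, 0, 0, 0, 0, 0, 0], [0, 0, 0, 0, 0, 0, 0], [0, 0, 0.01, 0, 0, 0, 0]]]}}

```text
time_s: 2.23
eef_pos: [0.5051, 0.2777, 0.1572]
eef_rot: [-0.001, 0.41, 0.912, -0.001]
wrist_force: [-0.4, 0.2, -2.2]
opening: 0.08
grasp_force: 60.3
```

>>> {"method": "carry_out", "body": {"plan": [[[0, 0, 0.025, 0, 0, 0, 0], [0, 0, 0.06, 0, 0, 0, 0], [0, 0, 0.1, 0, 0, 0, 0], [0, 0, 0.14, 0, 0, 0, 0], [0, 0, 0.175, 0, 0, 0, 0]]]}}

```text
time_s: 2.65
eef_pos: [0.5059, 0.278, 0.3364]
eef_rot: [0.0, 0.41, 0.912, 0.0]
wrist_force: [1.3, 0.9, -1.5]
opening: 0.079
grasp_force: 60.4
```

>>> {"method": "carry_out", "body": {"plan": [[[0, 0, 0.02, 0, 0, 0, 0], [-0.002, -0.02, 0.02, 0, 0, -0.08, 0], [-0.006, -0.05, 0.02, 0, 0, -0.19, 0], [-0.01, -0.085, 0.02, 0, 0, -0.3, 0], [-0.015, -0.12, 0.02, 0, 0, -0.41, 0]]]}}

```text
time_s: 3.07
eef_pos: [0.4904, 0.1572, 0.3536]
eef_rot: [0.0, 0.589, 0.808, -0.0]
wrist_force: [-0.1, -0.8, -1.5]
opening: 0.084
grasp_force: 60.4
```

>>> {"method": "carry_out", "body": {"plan": [[[-0.005, -0.035, 0, 0, 0, -0.11, 0], [-0.01, -0.07, 0, 0, 0, -0.22, 0], [-0.015, -0.105, 0, 0, 0, -0.33, 0], [-0.019, -0.14, 0, 0, 0, -0.44, 0], [-0.022, -0.175, 0, 0, 0, -0.55, 0]]]}}

```text
time_s: 3.48
eef_pos: [0.4682, -0.0183, 0.3538]
eef_rot: [0.0, 0.786, 0.618, 0.0]
wrist_force: [1.3, -0.3, -1.3]
opening: 0.083
grasp_force: 60.4
```

>>> {"method": "carry_out", "body": {"plan": [[[-0.004, -0.03, 0, 0, 0, -0.08, 0], [-0.008, -0.06, 0, 0, 0, -0.13, 0], [-0.01, -0.08, 0, 0, 0, -0.16, 0], [-0.01, -0.089, 0, 0, 0, -0.16, 0], [-0.01, -0.089, 0, 0, 0, -0.16, 0]]]}}

```text
time_s: 3.9
eef_pos: [0.4588, -0.1075, 0.3534]
eef_rot: [0.0, 0.832, 0.554, -0.0]
wrist_force: [-0.5, -0.4, -2.0]
opening: 0.083
grasp_force: 60.3
```

>>> {"method": "carry_out", "body": {"plan": [[[0, 0, 0, 0, 0, 0, 0], [0, 0, 0, 0, 0, 0, 0], [0, 0, 0, 0, 0, 0, 0], [0, 0, 0, 0, 0, 0, 0], [0, 0, 0, 0, 0, 0, 0]]]}}

```text
time_s: 4.32
eef_pos: [0.4593, -0.1051, 0.3534]
eef_rot: [0.0, 0.831, 0.556, 0.0]
wrist_force: [0.0, 0.3, -0.1]
opening: 0.082
grasp_force: 60.3
```

```bash
cat > blue.py <<'E'
from h import *
from scipy.spatial.transform import Rotation as R
import sys
o=get_obs(); r=R.from_quat(np.roll(o["eef_rot"],-1)).as_matrix(); tcp=o["eef_pos"]; print(o["time_s"],tcp.round(4),"ydir",np.degrees(np.arctan2(r[1,1],r[0,1])).round(1),r[:,2].round(3))
for n in("scene","top"):
    c=camera(n); P=cloud(c); hs=cv2.cvtColor(c["pixels"],cv2.COLOR_RGB2HSV)
    m=(hs[...,0]>=100)&(hs[...,0]<=130)&(hs[...,1]>100)&(np.linalg.norm(P[...,:2]-tcp[:2],axis=-1)<.06)&(P[...,2]<tcp[2]+.04)&(P[...,2]>.02)
    p=P[m]; cen=p.mean(0); vt=np.linalg.svd(p-cen)[2]; nn=vt[2]*np.sign(vt[2][0])
    print(n,len(p),cen.round(4),"normal",nn.round(3),np.degrees(np.arctan2(nn[1],nn[0])).round(1),"z",p[:,2].min().round(4),p[:,2].max().round(4))
    y,x=np.where(m); print("  px",x.min(),x.max(),y.min(),y.max())
    q=(p-tcp)@r; print("  in tool: y med",np.median(q[:,1]).round(4))
    for a in range(-25,150,20):
        s=q[(q[:,2]>a/1e3)&(q[:,2]<=(a+20)/1e3)]
        if len(s)>8: print("   toolz",a,len(s),"x",np.percentile(s[:,0],[2,98]).round(4),"y",np.median(s[:,1]).round(4))
    save(n+sys.argv[1],c)
    if n=="scene": a=cv2.resize(c["pixels"][130:255,150:310,::-1],(640,500)) ; cv2.imwrite(f"pics/crop{sys.argv[1]}.png",a)
E
python3 blue.py 2
```

```text
4.3167 [ 0.4593 -0.1051  0.3534] ydir -22.5 [ 0.  0. -1.]
scene 1577 [ 0.4612 -0.1038  0.2894] normal [ 0.926 -0.377 -0.01 ] -22.1 z 0.2127 0.3853
  px 226 265 92 162
  in tool: y med 0.0013
   toolz -25 144 x [-0.0225  0.0258] y 0.0021
   toolz -5 168 x [-0.023   0.0264] y 0.0023
   toolz 15 149 x [-0.0227  0.0266] y 0.0021
   toolz 35 165 x [-0.0202  0.0235] y 0.0021
   toolz 55 156 x [-0.0267  0.0275] y 0.0007
   toolz 75 250 x [-0.0279  0.0312] y 0.001
   toolz 95 235 x [-0.0278  0.031 ] y 0.0008
   toolz 115 228 x [-0.0281  0.0312] y 0.0007
   toolz 135 51 x [-0.0267  0.029 ] y 0.0008blue.py:8: RuntimeWarning: Mean of empty slice.
  p=P[m]; cen=p.mean(0); vt=np.linalg.svd(p-cen)[2]; nn=vt[2]*np.sign(vt[2][0])
  ret = um.true_divide(
Traceback (most recent call last):
  File "blue.py", line 9, in <module>
    print(n,len(p),cen.round(4),"normal",nn.round(3),np.degrees(np.arctan2(nn[1],nn[0])).round(1),"z",p[:,2].min().round(4),p[:,2].max().round(4))
                                                                                                      ~~~~~~~~~~^^
ValueError: zero-size array to reduction operation minimum which has no identity
```

View pics/scene2.png

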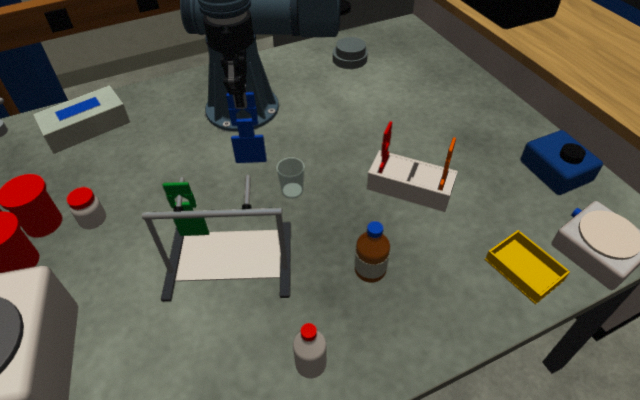

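The scene view shows the lifter held upright at (245,130), in front of the free peg with its tip at (247,176), and everything else undisturbed. Next I'll lower it and tilt it to match the peg.

>>> {"method": "carry_out", "body": {"plan": [[[0, 0, -0.025, 0.02, 0.04, 0, 0], [0.001, -0.002, -0.055, 0.04, 0.08, 0, 0], [0.002, -0.003, -0.085, 0.055, 0.12, -0.01, 0], [0.003, -0.004, -0.1, 0.066, 0.157, -0.01, 0], [0.003, -0.004, -0.103, 0.066, 0.157, -0.01, 0]]]}}

```text
time_s: 4.83
eef_pos: [0.461, -0.1094, 0.2464]
eef_rot: [-0.074, 0.831, 0.549, -0.049]
wrist_force: [-1.6, -0.3, -1.8]
opening: 0.084
grasp_force: 60.3
```

>>> {"method": "carry_out", "body": {"plan": [[[0, 0, 0, 0, 0, 0, 0], [0, 0, 0, 0, 0, 0, 0], [0, 0, 0, 0, 0, 0, 0], [0, 0, 0, 0, 0, 0, 0], [0, 0, 0, 0, 0, 0, 0]]]}}

```text
time_s: 5.25
eef_pos: [0.4626, -0.1101, 0.2517]
eef_rot: [-0.07, 0.832, 0.549, -0.046]
wrist_force: [0.1, 0.3, -1.2]
opening: 0.083
grasp_force: 60.3
```

```bash
sed -i 's/("scene","top")/("scene",)/; s/,(640,500))/,(640,500),interpolation=cv2.INTER_CUBIC)/' blue.py; cat >> blue.py <<'E'
root=np.array([.5763,-.1556,.2]);ez=np.array([-.8896,.3758,.2588]);ey=np.array([.389,.921,0]);ex=np.cross(ey,ez)
eye=tcp+r@[.0017,0,.017]; d=eye-root; print("eye in peg frame x y z",(d@ex).round(4),(d@ey).round(4),(d@ez).round(4),ex.round(2))
E
python3 blue.py 3
```

```text
5.25 [ 0.4626 -0.1101  0.2517] ydir -23.1 [-0.153  0.065 -0.986]
scene 898 [ 0.4552 -0.1025  0.19  ] normal [ 0.905 -0.388 -0.172] -23.2 z 0.1131 0.2812
  px 235 268 139 189
  in tool: y med 0.0006
   toolz -25 62 x [-0.0188  0.0248] y 0.0012
   toolz -5 88 x [-0.0222  0.0253] y 0.0007
   toolz 15 106 x [-0.0225  0.0251] y 0.0003
   toolz 35 103 x [-0.0197  0.0228] y 0.0006
   toolz 55 117 x [-0.0273  0.03  ] y 0.0004
   toolz 75 150 x [-0.0278  0.0305] y 0.0006
   toolz 95 112 x [-0.0285  0.0317] y 0.0005
   toolz 115 117 x [-0.0282  0.0314] y 0.0007
   toolz 135 20 x [-0.0273  0.0299] y -0.0003
eye in peg frame x y z 0.0014 -0.0006 0.13 [ 0.24 -0.1   0.97]
```

View pics/crop3.png

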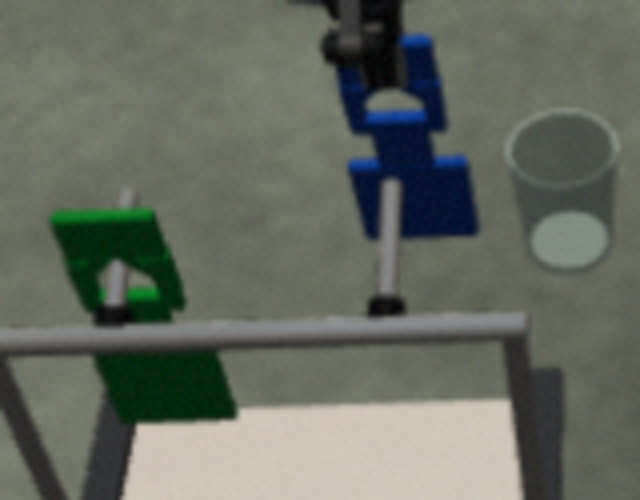

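The crop shows the eye at (393,103) in line with the peg, whose tip is at (392,182). I'll slide it on along the peg axis.

>>> {"method": "carry_out", "body": {"plan": [[[0.013, -0.0055, -0.004, 0, 0, 0, 0], [0.027, -0.0115, -0.008, 0, 0, 0, 0], [0.04, -0.017, -0.012, 0, 0, 0, 0], [0.05, -0.021, -0.0145, 0, 0, 0, 0], [0.0535, -0.0225, -0.0155, 0, 0, 0, 0]]]}}

```text
time_s: 5.72
eef_pos: [0.5166, -0.133, 0.2347]
eef_rot: [-0.071, 0.832, 0.549, -0.047]
wrist_force: [0.7, -0.4, -1.2]
opening: 0.08
grasp_force: 60.3
```

>>> {"method": "carry_out", "body": {"plan": [[[0, 0, 0, 0, 0, 0, 0], [0.005, -0.002, -0.0015, 0, 0, 0, 0], [0.013, -0.0055, -0.004, 0, 0, 0, 0], [0.021, -0.009, -0.006, 0, 0, 0, 0], [0.025, -0.0105, -0.0075, 0, 0, 0, 0]]]}}

```text
time_s: 6.13
eef_pos: [0.5416, -0.1435, 0.2272]
eef_rot: [-0.071, 0.832, 0.549, -0.047]
wrist_force: [0.4, -0.1, -1.3]
opening: 0.079
grasp_force: 60.4
```

>>> {"method": "carry_out", "body": {"plan": [[[0, 0, 0, 0, 0, 0, 0], [0, 0, 0, 0, 0, 0, 0], [0, 0, 0, 0, 0, 0, 0], [0, 0, 0, 0, 0, 0, 0], [0, 0, 0, 0, 0, 0, 0]]]}}

```text
time_s: 6.55
eef_pos: [0.5405, -0.1429, 0.2274]
eef_rot: [-0.071, 0.832, 0.549, -0.047]
wrist_force: [0.7, -0.3, -1.5]
opening: 0.082
grasp_force: 60.4
```

```bash
python3 blue.py 4
```

```text
6.55 [ 0.5405 -0.1429  0.2274] ydir -23.1 [-0.156  0.066 -0.986]
scene 640 [ 0.533  -0.1349  0.1646] normal [ 0.907 -0.383 -0.177] -22.9 z 0.0874 0.2555
  px 233 268 178 225
  in tool: y med 0.0006
   toolz -25 50 x [0.012  0.0249] y 0.0009
   toolz -5 88 x [-0.0225  0.026 ] y 0.0014
   toolz 15 90 x [-0.0226  0.0248] y 0.0005
   toolz 35 62 x [-0.0209  0.0232] y 0.0008
   toolz 55 46 x [-0.0285  0.0294] y -0.0011
   toolz 95 105 x [-0.0276  0.0312] y 0.0007
   toolz 115 139 x [-0.0282  0.0311] y 0.0006
   toolz 135 32 x [-0.0258  0.0294] y 0.0003
eye in peg frame x y z -0.0002 -0.0005 0.0422 [ 0.24 -0.1   0.97]
```

View pics/crop4.png

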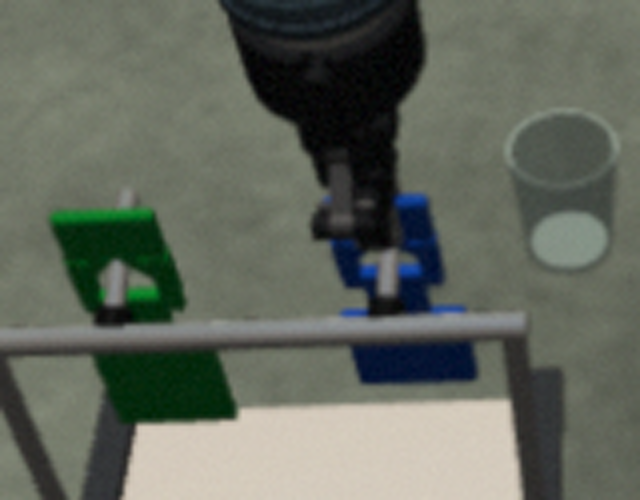

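The peg now passes through the eye at (395,260). I'll lower it gently onto the peg.

>>> {"method": "carry_out", "body": {"plan": [[[0, 0, -0.0015, 0, 0, 0, 0], [-0.001, 0, -0.003, 0, 0, 0, 0], [-0.001, 0.0005, -0.0045, 0, 0, 0, 0], [-0.0015, 0.0005, -0.006, 0, 0, 0, 0], [-0.0015, 0.0005, -0.006, 0, 0, 0, 0]]]}}

```text
time_s: 7.02
eef_pos: [0.5398, -0.1422, 0.2222]
eef_rot: [-0.07, 0.832, 0.549, -0.046]
wrist_force: [0.9, 1.7, 2.5]
opening: 0.083
grasp_force: 61.3
```

>>> {"method": "carry_out", "body": {"plan": [[[0, 0, -0.0005, 0, 0, 0, 0], [0, 0, -0.001, 0, 0, 0, 0], [0, 0, -0.0015, 0, 0, 0, 0], [0, 0, -0.0015, 0, 0, 0, 0], [0, 0, -0.0015, 0, 0, 0, 0]]]}}

```text
time_s: 7.43
eef_pos: [0.5401, -0.1421, 0.2218]
eef_rot: [-0.07, 0.832, 0.549, -0.046]
wrist_force: [0.5, 2.6, 9.1]
opening: 0.076
grasp_force: 62.1
```

>>> {"method": "carry_out", "body": {"plan": [[[0, 0, 0.001, 0, 0, 0, 0], [0, 0, 0.001, 0, 0, 0, 0.12], [0, 0, 0.001, 0, 0, 0, 0.16], [0, 0, 0.002, 0, 0, 0, 0.2], [0, 0, 0.003, 0, 0, 0, 0.25]]]}}

```text
time_s: 7.85
eef_pos: [0.5388, -0.1425, 0.2223]
eef_rot: [-0.071, 0.832, 0.549, -0.047]
wrist_force: [-0.5, -0.6, 0.5]
opening: 0.25
grasp_force: 0.0
```

>>> {"method": "carry_out", "body": {"plan": [[[0, 0, 0.002, 0, 0, 0, 0.3], [0, 0, 0.004, 0, 0, 0, 0.4], [0, 0, 0.004, 0, 0, 0, 0.45], [0, 0, 0.004, 0, 0, 0, 0.45], [0, 0, 0.004, 0, 0, 0, 0.45]]]}}

```text
time_s: 8.27
eef_pos: [0.5392, -0.1425, 0.2268]
eef_rot: [-0.071, 0.832, 0.549, -0.047]
wrist_force: [0.7, 0.6, 0.2]
opening: 0.449
grasp_force: 0.0
```

```bash
python3 blue.py 5
```

```text
8.2667 [ 0.5392 -0.1425  0.2268] ydir -23.2 [-0.156  0.066 -0.986]
scene 759 [ 0.538  -0.1352  0.1544] normal [ 0.899 -0.428 -0.097] -25.5 z 0.0828 0.2559
  px 235 268 179 230
  in tool: y med 0.0096
   toolz -25 85 x [-0.0021  0.0266] y 0.0013
   toolz -5 72 x [0.0048 0.0268] y 0.0035
   toolz 15 62 x [-0.021  0.027] y 0.0043
   toolz 35 96 x [-0.0203  0.0245] y 0.0051
   toolz 75 65 x [-0.0264  0.032 ] y 0.0096
   toolz 95 167 x [-0.0265  0.0322] y 0.0106
   toolz 115 154 x [-0.0271  0.0322] y 0.0123
   toolz 135 51 x [-0.0263  0.0308] y 0.0132
eye in peg frame x y z -0.0012 -0.0007 0.0433 [ 0.24 -0.1   0.97]
```

View pics/crop5.png

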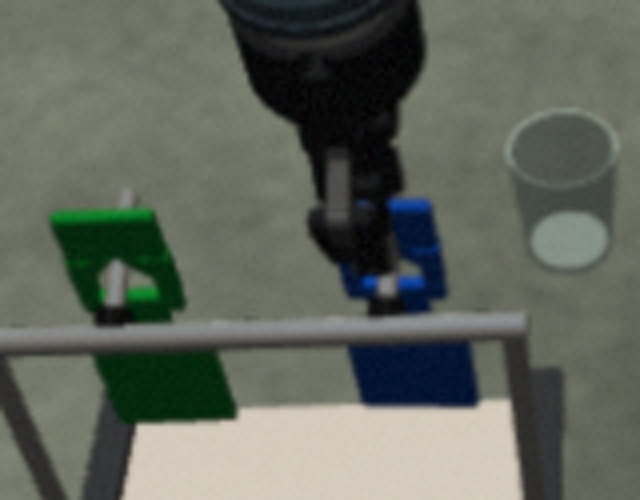

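The lifter now hangs on the peg and has swung close to plumb. I'll retract along the tool axis.

>>> {"method": "carry_out", "body": {"plan": [[[0.001, -0.0005, 0.008, 0, 0, 0, 0.48], [0.003, -0.0015, 0.022, 0, 0, 0, 0.48], [0.007, -0.003, 0.045, 0, 0, 0, 0.48], [0.013, -0.0055, 0.08, 0, 0, 0, 0.48], [0.019, -0.008, 0.118, 0, 0, 0, 0.48]]]}}

```text
time_s: 8.73
eef_pos: [0.5575, -0.1501, 0.3452]
eef_rot: [-0.072, 0.831, 0.549, -0.048]
wrist_force: [1.3, 0.9, 0.4]
opening: 0.477
grasp_force: 0.0
```

>>> {"method": "carry_out", "body": {"plan": [[[-0.01, 0, 0.02, 0, 0, 0, 0.48], [-0.03, 0, 0.03, 0, 0, 0, 0.48], [-0.06, 0, 0.03, 0, 0, 0, 0.48], [-0.09, 0, 0.03, 0, 0, 0, 0.48], [-0.1, 0, 0.03, 0, 0, 0, 0.48]]]}}

```text
time_s: 9.15
eef_pos: [0.4558, -0.1502, 0.376]
eef_rot: [-0.071, 0.832, 0.549, -0.047]
wrist_force: [-0.1, 0.8, 0.8]
opening: 0.478
grasp_force: 0.0
```

>>> {"method": "carry_out", "body": {"plan": [[[0, 0, 0, 0, 0, 0, 0.48], [0, 0, 0, 0, 0, 0, 0.48], [0, 0, 0, 0, 0, 0, 0.48], [0, 0, 0, 0, 0, 0, 0.48], [0, 0, 0, 0, 0, 0, 0.48]]]}}

```text
time_s: 9.57
eef_pos: [0.4588, -0.1505, 0.3744]
eef_rot: [-0.071, 0.831, 0.549, -0.047]
wrist_force: [-0.1, 0.5, 0.4]
opening: 0.482
grasp_force: 0.0
```

```bash
python3 - <<'E'
from h import *
prev=None
for i in range(5):
    c=camera("scene"); P=cloud(c); hs=cv2.cvtColor(c["pixels"],cv2.COLOR_RGB2HSV)
    m=(hs[...,0]>=100)&(hs[...,0]<=130)&(hs[...,1]>100)&(np.linalg.norm(P[...,:2]-[.54,-.142],axis=-1)<.06)&(P[...,2]>.02)&(P[...,2]<.29)
    p=P[m];cen=p.mean(0);vt=np.linalg.svd(p-cen)[2];nn=vt[2]*np.sign(vt[2][0])
    print(len(p),cen.round(4),nn.round(3),p[:,2].min().round(4),p[:,2].max().round(4))
cv2.imwrite("pics/crop6.png",cv2.resize(c["pixels"][130:255,150:310,::-1],(640,500),interpolation=cv2.INTER_CUBIC))
print(get_obs()["time_s"],get_obs()["wrist_force"])
E
```

```text
1055 [ 0.5391 -0.1389  0.1724] [ 0.896 -0.441 -0.057] 0.0819 0.2514
1060 [ 0.5389 -0.1392  0.1712] [ 0.895 -0.444 -0.053] 0.0825 0.2537
1061 [ 0.5391 -0.1393  0.1716] [ 0.896 -0.441 -0.051] 0.0823 0.2515
1058 [ 0.539  -0.1393  0.1717] [ 0.896 -0.44  -0.053] 0.0835 0.2541
1059 [ 0.5389 -0.1392  0.1716] [ 0.895 -0.443 -0.055] 0.0814 0.2529
9.8167 [-0.96932096 -0.72628911  0.29786992]
```

View pics/crop6.png

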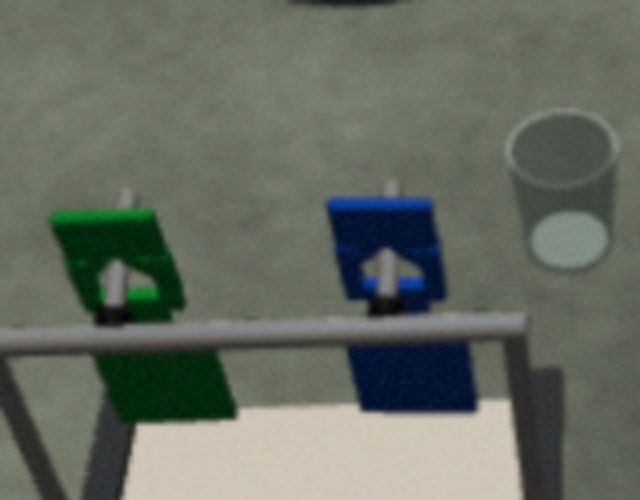

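The picture shows the blue lifter hanging from the peg by its eye at (390,265). It is still, about 3° from plumb, and the gripper is clear of it.

```bash
python3 -c "from bench import hand_in; print(hand_in())"
```

```text
the job is handed in; nothing more can be done
None
```

The blue lifter hangs by its eye on the free peg, still and about 3° from plumb, with the gripper clear; I handed the job in at about 9.8 s and no verdict was returned.

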